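# Third hand for the spoon box

### The job

Be the third hand for the shopkeeper who is mending the wooden spoon box on the assembly board: pull the sprung bench stop up as far as it goes, then take the loose end board out of the plate rack and hold it upright over the box's open end, square and flush with the sides and the underside. With it, slide the box along its bearers up against the raised stop and finish while still holding it there with a steady push of about 12 newtons (not under 6, not over 20), ready to be screwed. Leave the other things on the counter where they are.

Things in the scene. Friction and masses are not known exactly. Their poses are not given: they have to be found in the camera images.
- assembly_board: dark wooden assembly board fixed on the counter, 370 (x) x 230 (y) x 25 mm; origin at the centre of its underside. x runs lengthwise from the robot's side to the bench stop. On it two bearers, 20 wide and 26 high (tops 51 mm above the counter), lie along x from x = -170 to +95 mm, centred on y = -50 and +50 mm.
- bench_stop (a joint): height of the bench stop above its lowest position, m: 0 is down, 0.034 fully out at its limit. It slides straight up out of the assembly board; a spring on its shank makes it stiff (6 N to move it either way) and keeps it at any height where it is left. Starts nearly down (0 to 0.005).
- stop_top (a point): centre of the top of the bench stop: upright wooden bar, 22 (x) x 50 mm (y) in section, at x = +161, y = 0 mm of the assembly board, in a thin steel plate. Down, its top is 20 mm above the board's surface (45 above the counter), lower than the bearers; fully up, 54 mm above the surface, so that the box meets its near face. Axes as the board's. Free around it: 40 mm or more, up to the box.
- spoon_box: box to mend, resting on the bearers, near end missing: 148 long (x) x 140 wide (y) x 50 mm high; walls 12 mm, inner floor 9 mm above the underside; open on top and at -x. Origin: centre of the underside; x points from the open end (-74 mm) to the closed end (+74 mm), towards the stop. Loose, 0.16-0.31 kg, slides with 1.5-4 N. Starts with its closed end about 45-75 mm short of the stop's near face.
- end_center (a point): centre (half-way up) of the loose end board: wood, 12 thick (x) x 140 long (y) x 50 mm high (z), about 60 g, both faces alike, small dark screw holes near its ends. Starts on its long edge in the plate rack. In place its centre is at x = -80, y = 0, z = +25 mm of the box's frame, its lower edge on or just over the bearers.
- plate_rack: low dark wooden plate rack, 110 (x) x 114 (y) mm, fixed, left or right of the assembly board; origin: centre of the underside. The end board stands along its y in the middle slot, lower edge 20 mm above the counter, between 8 mm pegs at y = -46 and +46 mm, tops 45 mm above the counter; its middle is free on both sides. Lift straight up 30 mm or more to clear the pegs.
- tea_bowl: blue bowl, 116 mm across, 70 high; bystander (origin: centre of the underside)
- driver: screwdriver lying on the counter; bystander
- sake_cup: small white cup, 52 mm across, 45 high, beyond the plate rack; bystander
- tall_cup: tall blue cup, 68 mm across, 80 high; bystander
- screw_dish: small steel dish, 40 mm across, 22 high, on the near left corner of the assembly board, about 90 mm off its centre line; bystander
- spoon: wooden spoon lying at the left; bystander
- lacquer_bowl: black bowl, 110 mm across, 55 high, at the right; bystander
- full_box: a finished sister box, 160 x 140 x 50 mm, filled with spoons, fixed to the counter on the other side from the plate rack; not to be used (origin: centre of the underside)

How it is judged:
On the way, in this order (a step that is already met when the one before it is completed fails the run):
1. the bench stop is pulled up to its limit while the box is still short of it (value of joint bench_stop above 0.031 m and distance of stop_top from where it was at the start of the episode above 0.02 m and contact force between spoon_box and bench_stop below 0.5 N), for 0.2 s.
2. the end board is on the box's open end and presses the box against the stop (contact force between end_board and spoon_box above 3 N and contact force between spoon_box and bench_stop above 1 N), for 0.2 s.
At the end, for the whole second after the job is handed in: Ended while holding: stop up within 3 mm of its limit; box level, square within 0.1 rad, at rest against the stop; fingers press the end board on its open end with 6 to 20 N: gap under 5 mm, flush within 6 mm (underside 5), square within 0.06 rad, upright within 0.08 (value of joint bench_stop above 0.031 m and contact force between end_board and spoon_box between 6 and 20 N and contact force between spoon_box and bench_stop above 1 N and x of end_center in the frame of spoon_box between -0.085 and -0.076 m and y of end_center in the frame of spoon_box between -0.006 and 0.006 m and z of end_center in the frame of spoon_box between 0.02 and 0.031 m and angle between the x axis of end_center and the x axis of spoon_box, either way round below 0.06 rad and angle between end_center's own z axis and vertical below 0.08 rad and angle between the x axis of spoon_box and the x axis of assembly_board, either way round below 0.1 rad and angle between spoon_box's own z axis and vertical below 0.06 rad and contact force between the fingers and end_board above 4 N and linear speed of each of spoon_box, end_board below 0.01 m/s); the arm keeps its last pose, push and grip.
It fails at once if a cup, bowl, dish or tool lying about is moved more than 30 mm (distance of any of tea_bowl, driver, sake_cup, tall_cup, screw_dish, spoon, lacquer_bowl from where it was at the start of the episode above 0.03 m).
It also fails if it takes over 64 s, if anything falls off the work surface, if the arm or the gripper's body presses on something with over 40 N, if the wrist force passes 120 N, or if a joint passes its speed limit or range.

### The arm

A 7-joint arm with a two-finger parallel gripper is mounted at the origin on the work surface. World frame = base frame: x ahead of the robot, y to its left, z up, the work surface at z = 0. Lengths are in m, angles in rad, forces in N, time in s.
With the tool pointing down it reaches from about 0.35 to 0.9 m from the base axis. Payload 8.1 kg.
Tool frame: the origin (TCP) lies on the centre line of the jaws, within the pads' length; the fingertips stand 19 mm ahead of it and the grasp point (between the pads) is the TCP (arm.tip_reach is the distance from the TCP to the fingertips, in m); z points along the fingers, y is the line along which they close (so a half turn about z gives the same grasp; the last joint's range is limited). The gripper opens to 92 mm and grips with 3 to 60 N. Pads are 19 mm wide; open, the fingers measure 130 mm over their backs; the gripper's body (75 mm by 190 mm) begins 47 mm behind the grasp point.
Start: joints at [-1.439, 0.434, 0.025, 1.573, -0.012, 1.134, -0.075], TCP at [0.145, 0.608, 0.246] pointing down, gripper open.
Joint ranges: [-2.62, 2.62], [-0.44, 2.09], [-1.27, 1.32], [0.08, 2.57], [-1.32, 4.46], [0.12, 2], [-2.74, 2.74]. Speed limits (rad/s): [2.22, 2.22, 3.01, 3.01, 3.14, 3.14, 3.14].

### API

Orientations are given as a rotation vector (axis times angle).
In Python, from cell import arm gives the robot as it stands.
- The arm moves only by the tool arm_command, never from a script. Its argument "targets" is a list that holds one entry, the list of rows, each a list of 6 numbers: the shift along the tool's x, y, z in m, then the turn, a rotation vector about the tool's x, y, z in rad. A call has 1 to 10 rows; each row shifts and turns the commanded pose from where the row before left it, along the tool's axes as they then stand; what a row does not reach is not made up. A row lasts 1/8 s, in which the tool goes at most 62.5 mm and 10.7 degrees, less where a joint would pass 70% of its speed; a pose out of reach is approached as far as the arm can. A call with a gripper value outside its range is refused whole. "jaw" is the finger opening in m, from 0 to 0.0918, set as the call begins (left out, the last holds). The fingers move at their own pace and stop on an object; "newtons" is the grip in N (left out, the last holds). Time passes only in rows, so rows that do not move let the fingers close. It gives the time, the measured TCP pose, the force, the opening and the grip force at its end, in the units of the state.
- arm.observe(): the state, without advancing time (a new reading comes with each control period).
- arm.get_image(name): name is "side" or "top" or "wrist"; returns a dict with "pixels" (420x560x3 uint8, red, green, blue), "z_map" (420x560 float32, m along the optical axis (not along the pixel's ray), 0 where there is no reading), "fx", "fy", "cx", "cy" (pixels), "dist" ([k1, k2, p1, p2, k3] as OpenCV has them; the pictures are not rectified), "xyz" and "rotation" of the camera in the world; the wrist camera has in their place "T_tool_cam" (4x4, takes a point from camera to tool coordinates, whose origin is the TCP and whose axes are the flange's). Camera axes: x right, y down, z forward; pixel columns grow to the right and rows downward; lengths in m; the calibration is good to about 2 mm. A picture is of the moment at which its call begins: read the wrist's pose just before it.
- arm.sign_off(): hands the job in; it is judged then, once.
The state is a dict: "clock": time; "joints": joint angles; "dq": joint speeds; "joint_efforts": joint torques, N m; "position": TCP position; "ee_rot": TCP orientation; "force": force on the tool from outside, world axes, zero at the start; "ft_torque": the same for the moment, N m; "width": opening from 0.0 (shut) to 1.0 (fully open); "gripper_force": force on a finger pad.
Only numpy, scipy, OpenCV 4.12 (cv2) and the standard library are available. Lean on these libraries where they do the work, as an engineer would, in place of code of your own. Each camera call takes 0.05 s, during which the arm holds its last target. There are 200 camera calls.

## Working session

There is one attempt and no reset: what is moved stays moved. The work goes in short steps, Python scripts to look and compute and a tool call to move; the robot and the scene stay as the last step left them, time stands still between calls to the robot, and variables do not carry over. Pictures are saved under pics/ and viewed, at most 10 in all, crops included, and the job is handed in when it is done.

Besides the shell and the picture viewer there is one more tool, called after ">>>" as a command line: name --argument value ..., lists and objects as JSON in quotes. arm_command: Moves the arm, as the interface text tells. Its arguments: {"type":"object","properties":{"targets":{"type":"array","items":{"type":"array","items":{"type":"array","items":{"type":"number"}}}},"jaw":{"type":"number"},"newtons":{"type":"number"}},"required":["targets"]}

```bash
ls; mkdir -p pics; cat > h.py <<'E'
import numpy as np, cv2
from cell import arm
from scipy.spatial.transform import Rotation as R
def cloud(im):
    h,w=im["z_map"].shape
    K=np.array([[im["fx"],0,im["cx"]],[0,im["fy"],im["cy"]],[0,0,1.]])
    u,v=np.meshgrid(np.arange(w),np.arange(h))
    p=cv2.undistortPoints(np.stack([u,v],-1).reshape(-1,1,2).astype(float),K,np.array(im["dist"])).reshape(h,w,2)
    z=im["z_map"]
    P=np.dstack([p[...,0]*z,p[...,1]*z,z])
    if "T_tool_cam" in im:
        T=np.array(im["T_tool_cam"]); P=P@T[:3,:3].T+T[:3,3]
        s=im["state"]; return P@R.from_rotvec(s["ee_rot"]).as_matrix().T+np.array(s["position"])
    Rm=np.array(im["rotation"])
    if Rm.shape!=(3,3): Rm=R.from_rotvec(Rm.ravel()).as_matrix()
    return P@Rm.T+np.array(im["xyz"])
def look(n):
    s=arm.observe(); im=arm.get_image(n); im["state"]=s; return im,cloud(im)
def save(im,f): cv2.imwrite("pics/"+f,cv2.cvtColor(im["pixels"],cv2.COLOR_RGB2BGR))
E
python3 - <<'E'
from h import *
for n in("top","side"):
    im,P=look(n); save(im,n+"1.png"); np.save(n+"P.npy",P); print(n,im["xyz"],im["rotation"],im["fx"],im["dist"])
print(arm.observe())
E
```

```text
pics
top [ 0.31347438 -0.01039765  1.23753398] [-2.11731556  2.15510181 -0.14456286] 396.93604640049574 [-0.104714  0.        0.        0.        0.      ]
side [-0.11506201 -0.7974862   1.21265658] [-2.31046097  0.79657164 -0.29846968] 474.7555264897341 [-0.01916667  0.          0.          0.          0.        ]
{'clock': 0.1, 'joints': array([-1.43859465,  0.43514882,  0.02498977,  1.57400809, -0.01159518,
        1.13398975, -0.07514861]), 'dq': array([ 0.00011381, -0.00167143,  0.00019161, -0.00256684, -0.00030455,
        0.00200846,  0.00077087]), 'joint_efforts': array([ 3.59942518e-03, -6.69121885e+01,  9.88122895e-01, -3.15143716e+01,
       -6.05147146e-02,  3.73578980e-02,  5.04958302e-05]), 'position': array([0.14536597, 0.60741771, 0.24502563]), 'ee_rot': array([-3.68179689e-01, -3.11991693e+00,  2.21295927e-03]), 'force': array([ 0.18051824,  0.6307265 , -0.15290936]), 'ft_torque': array([-0.01432675,  0.00243302, -0.05889622]), 'gripper_force': 0.0, 'width': 1.0015157632475227}
```

View pics/top1.png

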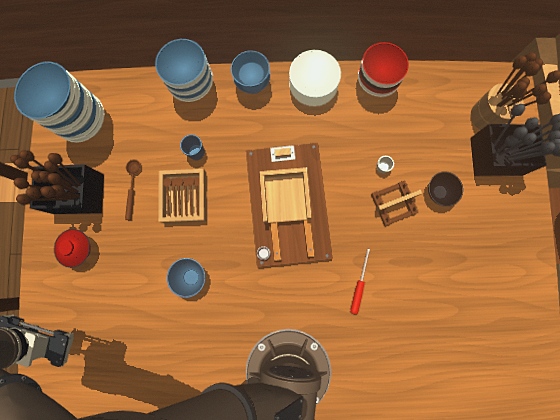

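View pics/side1.png

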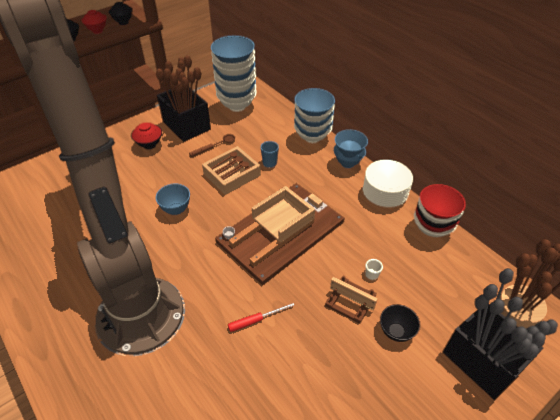

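The top view shows the assembly board around (290,205), the stop at (283,153), the box at (286,195), and the rack with the end board at (397,203). The sister box is at the left (182,196). The side view agrees.

```bash
cat > m1.py <<'E'
from h import *
P=np.load("topP.npy"); X,Y,Z=P[...,0],P[...,1],P[...,2]
def box(name,c,r,z0,z1):
    u,v=np.meshgrid(np.arange(560),np.arange(420))
    m=(abs(u-c[0])<r[0])&(abs(v-c[1])<r[1])&(Z>z0)&(Z<z1)
    q=P[m]; rc=cv2.minAreaRect((q[:,:2]*1000).astype(np.float32)); print(name,m.sum(),np.round(rc[0],1),np.round(rc[1],1),round(rc[2],1),"z",np.median(q[:,2]).round(4),"mean",q.mean(0).round(4))
box("board",(290,205),(50,70),.015,.06)
box("boxtop",(286,195),(40,45),.09,.115)
box("stop",(283,153),(12,8),.038,.06)
box("endb",(397,203),(30,25),.058,.085)
box("rack",(397,203),(30,25),.012,.06)
box("full",(182,196),(30,32),.035,.07)
box("sake",(385,163),(11,11),.03,.06)
box("lac",(445,190),(22,22),.03,.07)
box("dish",(264,253),(8,8),.035,.06)
print(np.median(Z[330:340,180:240]), np.median(Z[270:300,400:450]))
E
python3 m1.py
```

```text
board 6769 [512.2  -9.4] [368.7 230.7] 5.3 z 0.0268 mean [ 0.4974 -0.0122  0.0313]
boxtop 615 [527.5  -1. ] [145.8 140.1] 3.8 z 0.1018 mean [ 5.475e-01 -2.000e-04  1.015e-01]
stop 121 [670.5   5.4] [23.4 49.8] 4.1 z 0.0473 mean [0.6698 0.0054 0.0472]
endb 189 [ 509.7 -346.8] [ 12.8 138.6] 20.3 z 0.0704 mean [ 0.5093 -0.3463  0.0701]
rack 663 [ 509.6 -344.4] [107.7 133.2] 20.5 z 0.0199 mean [ 0.5086 -0.3431  0.0225]
full 1359 [541.5 318.3] [159.9 142.7] 1.6 z 0.0484 mean [0.5492 0.319  0.0468]
sake 113 [ 628.  -313.5] [51.2 50.5] 32.7 z 0.0442 mean [ 0.6301 -0.3159  0.0427]
lac 412 [ 543.6 -495.2] [107.2 109.2] 51.3 z 0.049 mean [ 0.55   -0.5089  0.0469]
dish 54 [361.9  67.2] [36.2 35.8] 88.8 z 0.0461 mean [0.3626 0.0686 0.0447]
0.0009431951005839379 0.0009216128146152247
```

Everything matches the given sizes and heights. Now to the approach above the stop.

>>> arm_command --targets '[[[-0.0407,-0.029,0.005,0,0,0],[-0.0407,-0.029,0.005,0,0,0],[-0.0407,-0.029,0.005,0,0,0],[-0.0407,-0.029,0.005,0,0,0],[-0.0407,-0.029,0.005,0,0,0],[-0.0407,-0.029,0.005,0,0,0],[-0.0407,-0.029,0.005,0,0,0],[-0.0407,-0.029,0.005,0,0,0]]]' --jaw 0.09

```text
clock: 1.1
position: [0.4088, 0.305, 0.2054]
ee_rot: [-0.368, -3.12, 0.0]
force: [0.2, 1.2, 0.3]
width: 0.984
gripper_force: 0.0
```

>>> arm_command --targets '[[[-0.0407,-0.029,0.005,0,0,0],[-0.0407,-0.029,0.005,0,0,0],[-0.0407,-0.029,0.005,0,0,0],[-0.0407,-0.029,0.005,0,0,0],[-0.0407,-0.029,0.005,0,0,0],[-0.0407,-0.029,0.005,0,0,0],[-0.0407,-0.029,0.005,0,0,-0.164],[-0.0407,-0.029,0.005,0,0,-0.164],[0,0,0,0,0,0],[0,0,0,0,0,0]]]'

```text
clock: 2.35
position: [0.6759, 0.0113, 0.165]
ee_rot: [0.144, -3.137, -0.001]
force: [-1.1, 0.0, -0.3]
width: 0.979
gripper_force: 0.0
```

```bash
cat >> h.py <<'E'
def togo(p,yaw):  # tool y at world angle yaw (deg), tool z down
    s=arm.observe(); A=R.from_rotvec(s["ee_rot"]); M=A.as_matrix()
    y=np.deg2rad(yaw); ty=np.array([np.cos(y),np.sin(y),0]); tz=np.array([0,0,-1.])
    B=R.from_matrix(np.column_stack([np.cross(ty,tz),ty,tz]))
    print("clock",round(s["clock"],2),"pos",s["position"].round(4),"F",s["force"].round(2),"w",round(s["width"]*.0918,4),"gf",round(s["gripper_force"],1))
    print("shift",(M.T@(np.array(p)-s["position"])).round(4),"turn",(A.inv()*B).as_rotvec().round(4),"yaw",np.rad2deg(np.arctan2(M[1,1],M[0,1])).round(2),"tz",M[:,2].round(4))
E
python3 - <<'E'
from h import *
togo([.671,.0055,.049],95.0)
im,P=look("wrist"); save(im,"w1.png"); np.save("w1.npy",P)
Z=P[...,2]
for n,a,b,x0 in(("stop",.036,.055,.64),("boxtop",.094,.112,0)):
    m=(Z>a)&(Z<b)&(P[...,0]>x0)&(P[...,0]<.70)&(abs(P[...,1])<.09); q=P[m]
    if len(q)>20:
        rc=cv2.minAreaRect((q[:,:2]*1000).astype(np.float32)); print(n,len(q),rc,np.median(q[:,2]),q.min(0),q.max(0))
E
```

```text
clock 2.35 pos [0.6759 0.0113 0.165 ] F [-1.12  0.01 -0.34] w 0.0899 gf 0.0
shift [ 0.0053 -0.0055  0.116 ] turn [ 0.0008 -0.0014  0.0047] yaw 95.27 tz [-1.5e-03  6.0e-04 -1.0e+00]
stop 1449 ((671.994384765625, 6.093009948730469), (21.654943466186523, 50.08427429199219), 5.187050819396973) 0.04640645013161908 [ 0.65925939 -0.01952219  0.03631004] [0.68486033 0.03193399 0.04858006]
boxtop 8282 ((564.8727416992188, 2.1621322631835938), (74.0486831665039, 140.73333740234375), 3.658432960510254) 0.10048021091381819 [ 0.52402975 -0.06971215  0.0940112 ] [0.60585049 0.07392108 0.10307613]
```

View pics/w1.png

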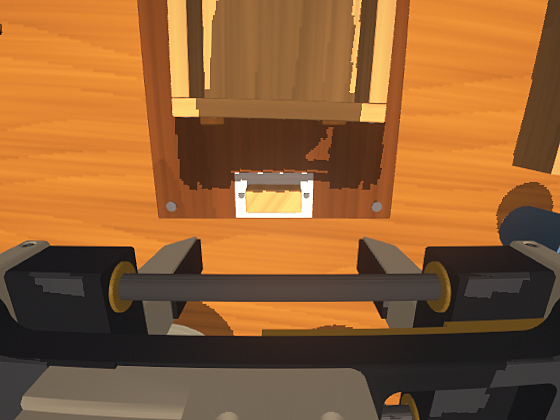

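The wrist view shows the stop at (273,200), free on all sides. It is at (672, 6) mm with yaw 5.2°, as expected. I'll descend and grip it.

>>> arm_command --targets '[[[0.004,-0.005,0.03,0,0,0],[0,0,0.03,0,0,0],[0,0,0.03,0,0,0],[0,0,0.016,0,0,0],[0,0,0.009,0,0,0],[0,0,0,0,0,0],[0,0,0,0,0,0]]]'

```text
clock: 3.28
position: [0.6736, 0.0056, 0.0518]
ee_rot: [-0.146, 3.137, 0.0]
force: [0.4, 0.2, -0.6]
width: 0.984
gripper_force: 0.0
```

>>> arm_command --targets '[[[0,0,0,0,0,0],[0,0,0,0,0,0],[0,0,0,0,0,0],[0,0,0,0,0,0],[0,0,0,0,0,0],[0,0,0,0,0,0],[0,0,0,0,0,0],[0,0,0,0,0,0]]]' --jaw 0.03 --newtons 50

```text
clock: 4.28
position: [0.673, 0.0056, 0.0507]
ee_rot: [0.146, -3.138, -0.0]
force: [-0.3, -0.1, 0.7]
width: 0.538
gripper_force: 50.0
```

>>> arm_command --targets '[[[0,0,-0.005,0,0,0],[0,0,-0.006,0,0,0],[0,0,-0.006,0,0,0],[0,0,-0.006,0,0,0],[0,0,-0.005,0,0,0],[0,0,-0.004,0,0,0],[0,0,0,0,0,0]]]'

```text
clock: 5.15
position: [0.6729, 0.0056, 0.0829]
ee_rot: [-0.146, 3.138, 0.0]
force: [2.1, -0.9, -6.3]
width: 0.539
gripper_force: 50.0
```

>>> arm_command --targets '[[[0,0,-0.001,0,0,0],[0,0,-0.001,0,0,0],[0,0,0,0,0,0],[0,0,0,0,0,0]]]'

```text
clock: 5.65
position: [0.6729, 0.0056, 0.083]
ee_rot: [0.146, -3.137, 0.0]
force: [8.5, -0.4, -22.8]
width: 0.541
gripper_force: 50.0
```

Limit reached: the force jumped and the stop didn't move any further. Release and retreat upward.

>>> arm_command --targets '[[[0,0,0.001,0,0,0],[0,0,0,0,0,0],[0,0,0,0,0,0],[0,0,0,0,0,0]]]' --jaw 0.085

```text
clock: 6.15
position: [0.6731, 0.0056, 0.0842]
ee_rot: [-0.146, 3.138, 0.0]
force: [0.3, 0.6, -0.1]
width: 0.908
gripper_force: 0.0
```

>>> arm_command --targets '[[[0,0,-0.02,0,0,0],[0,0,-0.05,0,0,0],[0,0,-0.05,0,0,0],[0,0,-0.03,0,0,0],[0,0,0,0,0,0]]]'

```text
clock: 6.78
position: [0.6746, 0.0054, 0.2385]
ee_rot: [-0.146, 3.131, 0.0]
force: [0.9, -0.4, -0.9]
width: 0.928
gripper_force: 0.0
```

```bash
python3 - <<'E'
from h import *
togo([.5097,-.3465,.17],20.3)
im,P=look("wrist"); Z=P[...,2]
m=(Z>.07)&(Z<.09)&(P[...,0]>.64)&(P[...,0]<.70)&(abs(P[...,1]-.006)<.04); q=P[m]
print(len(q),np.median(q[:,2]),cv2.minAreaRect((q[:,:2]*1000).astype(np.float32)))
E
```

```text
clock 6.78 pos [0.6746 0.0054 0.2385] F [ 0.86 -0.43 -0.85] w 0.0852 gf 0.0
shift [ 0.1974 -0.3351  0.0672] turn [0.0045 0.0059 1.3094] yaw 95.33 tz [ 6.9e-03  6.0e-04 -1.0e+00]
1110 0.07853972362837912 ((672.4210205078125, 6.438289642333984), (22.63918113708496, 49.55303192138672), 5.37819242477417)
```

>>> arm_command --targets '[[[0.0247,-0.0419,0,0,0,0],[0.0247,-0.0419,0,0,0,0],[0.0247,-0.0419,0,0,0,0],[0.0247,-0.0419,0,0,0,0],[0.0247,-0.0419,0,0,0,0],[0.0247,-0.0419,0,0,0,0],[0.0247,-0.0419,0,0,0,0],[0.0247,-0.0419,0,0,0,0],[0,0,0,0,0,0]]]' --jaw 0.06

```text
clock: 7.95
position: [0.5038, -0.3511, 0.2332]
ee_rot: [0.134, -3.136, 0.002]
force: [0.2, 0.4, 0.8]
width: 0.659
gripper_force: 0.0
```

>>> arm_command --targets '[[[0,0,0,0,0,0.164],[0,0,0,0,0,0.164],[0,0,0,0,0,0.164],[0,0,0,0,0,0.164],[0,0,0,0,0,0.164],[0,0,0,0,0,0.164],[0,0,0,0,0,0.164],[0,0,0,0,0,0.164],[0,0,0,0,0,0],[0,0,0,0,0,0]]]'

```text
clock: 9.2
position: [0.5075, -0.3459, 0.2334]
ee_rot: [-1.792, -2.579, -0.0]
force: [-0.7, -1.6, -0.0]
width: 0.656
gripper_force: 0.0
```

```bash
python3 - <<'E'
from h import *
im,P=look("wrist"); Z=P[...,2]; save(im,"w2.png")
togo([.5097,-.3465,.059],20.3)
m=(Z>.060)&(Z<.08)&(np.hypot(P[...,0]-.51,P[...,1]+.347)<.09); q=P[m]
print(len(q),np.median(q[:,2]),cv2.minAreaRect((q[:,:2]*1000).astype(np.float32)))
E
```

```text
clock 9.25 pos [ 0.5075 -0.3461  0.2335] F [ 0.09 -0.39  0.67] w 0.0598 gf 0.0
shift [-0.0013  0.002   0.1745] turn [-0.0002 -0.0005  0.0011] yaw 20.36 tz [-4.e-04  4.e-04 -1.e+00]
1488 0.06960519155986546 ((511.2420349121094, -345.2109680175781), (11.236034393310547, 140.19178771972656), 20.296911239624023)
```

View pics/w2.png

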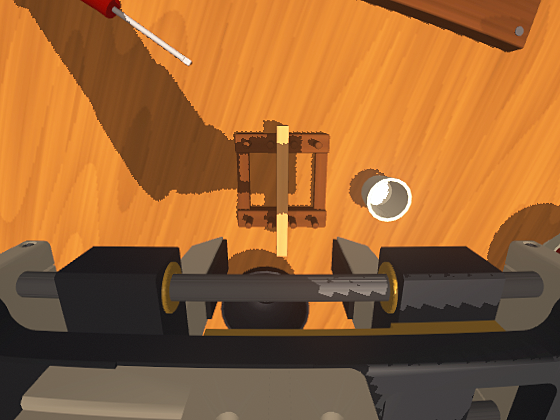

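The end board stands at (282,190), between the pegs and with its middle free. Its centre is at (511, -345.5) mm with yaw 20.3°, which agrees with the top view. I'll descend and grip.

>>> arm_command --targets '[[[-0.0007,0.0035,0.04,0,0,0],[0,0,0.04,0,0,0],[0,0,0.04,0,0,0],[0,0,0.03,0,0,0],[0,0,0.016,0,0,0],[0,0,0.0075,0,0,0],[0,0,0,0,0,0],[0,0,0,0,0,0]]]'

```text
clock: 10.25
position: [0.5115, -0.3464, 0.0613]
ee_rot: [1.797, 2.575, 0.0]
force: [-0.2, -0.3, -0.1]
width: 0.654
gripper_force: 0.0
```

>>> arm_command --targets '[[[0,0,0,0,0,0],[0,0,0,0,0,0],[0,0,0,0,0,0],[0,0,0,0,0,0],[0,0,0,0,0,0],[0,0,0,0,0,0],[0,0,0,0,0,0],[0,0,0,0,0,0]]]' --jaw 0.0 --newtons 40

```text
clock: 11.25
position: [0.5109, -0.346, 0.0601]
ee_rot: [-1.798, -2.576, -0.0]
force: [0.5, 0.4, -1.6]
width: 0.126
gripper_force: 40.0
```

```bash
python3 - <<'E'
from h import *
togo([.5097,-.3465,.059],20.3)
E
```

```text
clock 11.25 pos [ 0.5109 -0.346   0.0601] F [ 0.48  0.36 -1.56] w 0.0116 gf 40.0
shift [-0.0001 -0.0013  0.0011] turn [-0.0001 -0.0001 -0.0023] yaw 20.17 tz [-1.e-04  1.e-04 -1.e+00]
```

>>> arm_command --targets '[[[0,0,-0.01,0,0,0],[0,0,-0.02,0,0,0],[0,0,-0.03,0,0,0],[0,0,-0.04,0,0,0],[0,0,-0.04,0,0,0],[0,0,-0.02,0,0,0],[0,0,0,0,0,0.144],[0,0,0,0,0,0.144],[0,0,0,0,0,0]]]'

```text
clock: 12.38
position: [0.5109, -0.3459, 0.2208]
ee_rot: [2.148, 2.292, -0.0]
force: [0.7, 0.2, -0.9]
width: 0.133
gripper_force: 40.0
```

```bash
python3 - <<'E'
from h import *
togo([.428,-.0066,.19],3.7)
E
```

```text
clock 12.38 pos [ 0.5109 -0.3459  0.2208] F [ 0.66  0.2  -0.94] w 0.0122 gf 40.0
shift [ 0.344  -0.0608  0.0306] turn [0.0002 0.0003 0.0002] yaw 3.71 tz [ 2.e-04 -3.e-04 -1.e+00]
```

>>> arm_command --targets '[[[0.043,-0.0076,0,0,0,0],[0.043,-0.0076,0,0,0,0],[0.043,-0.0076,0,0,0,0],[0.043,-0.0076,0,0,0,0],[0.043,-0.0076,0,0,0,0],[0.043,-0.0076,0,0,0,0],[0.043,-0.0076,0,0,0,0],[0.043,-0.0076,0,0,0,0],[0,0,0.02,0,0,0],[0,0,0,0,0,0]]]'

```text
clock: 13.62
position: [0.4274, -0.0065, 0.1998]
ee_rot: [-2.145, -2.295, 0.002]
force: [-0.0, -0.1, -0.5]
width: 0.123
gripper_force: 40.0
```

```bash
python3 - <<'E'
from h import *
togo([.428,-.0066,.093],3.7)
for n in("wrist","top"):
  im,P=look(n); Z=P[...,2]; save(im,n+"3.png"); np.save(n+"3.npy",P)
  for nm,a,b,x0,x1 in(("box",.092,.11,.40,.64),("end",.19,.21,.38,.48)):
    m=(Z>a)&(Z<b)&(P[...,0]>x0)&(P[...,0]<x1)&(abs(P[...,1])<.1); q=P[m]
    if len(q)>10: print(n,nm,len(q),np.median(q[:,2]),cv2.minAreaRect((q[:,:2]*1000).astype(np.float32)),q.min(0),q.max(0))
E
```

```text
clock 13.62 pos [ 0.4274 -0.0065  0.1998] F [-0.03 -0.08 -0.48] w 0.0113 gf 40.0
shift [-1.000e-04  7.000e-04  1.068e-01] turn [-0.0016  0.0004  0.0029] yaw 3.87 tz [-1.6e-03 -5.0e-04 -1.0e+00]
wrist box 5376 0.10029024310107743 ((527.91357421875, 5.306999206542969), (148.6942138671875, 129.3485107421875), 3.855624198913574) [ 0.44968699 -0.05719408  0.09200286] [0.60449195 0.07455103 0.10308224]
wrist end 4439 0.20914376544411448 ((429.29107666015625, 14.437431335449219), (97.33014678955078, 42.664710998535156), 78.12492370605469) [ 0.40509387 -0.03464795  0.19001123] [0.44937514 0.06443882 0.20999968]
top box 201 0.10145259466303158 ((588.9468994140625, 3.7337112426757812), (24.683231353759766, 138.8725128173828), 2.545091390609741) [ 0.57923122 -0.06511961  0.0923251 ] [0.60410239 0.07348086 0.10886209]
```

View pics/wrist3.png

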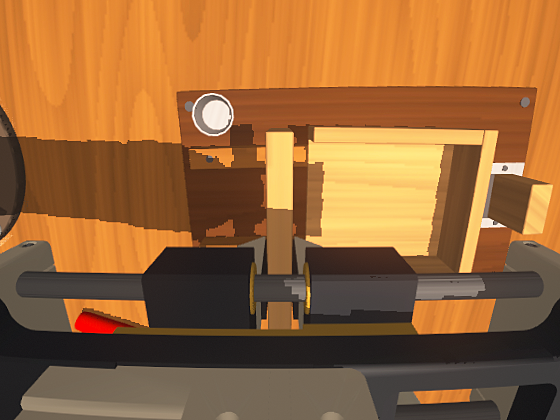

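The held board's left end is at (280,130). It lines up sideways with the box wall to within about 1 mm and is 20 mm short of the open end. I'll lower it and check.

>>> arm_command --targets '[[[0,0,0.03,0,0,0.003],[0,0,0.03,0,0,0],[0,0,0.025,0,0,0],[0,0,0.013,0,0,0],[0,0,0.009,0,0,0],[0,0,0,0,0,0],[0,0,0,0,0,0]]]'

```text
clock: 14.6
position: [0.4287, -0.0066, 0.0938]
ee_rot: [2.152, 2.288, 0.001]
force: [-0.2, -0.1, -0.6]
width: 0.127
gripper_force: 40.0
```

```bash
python3 - <<'E'
from h import *
togo([.428,-.0066,.093],3.8)
im,P=look("side"); save(im,"side4.png")
c=cv2.imread("pics/side4.png")[150:290,200:360]; cv2.imwrite("pics/side4c.png",cv2.resize(c,None,fx=4,fy=4,interpolation=cv2.INTER_CUBIC))
E
```

```text
clock 14.6 pos [ 0.4287 -0.0066  0.0938] F [-0.16 -0.14 -0.63] w 0.0117 gf 40.0
shift [ 0.0001 -0.0007  0.0008] turn [ 0.001  -0.0003 -0.0055] yaw 3.49 tz [ 1.e-03  3.e-04 -1.e+00]
```

View pics/side4c.png

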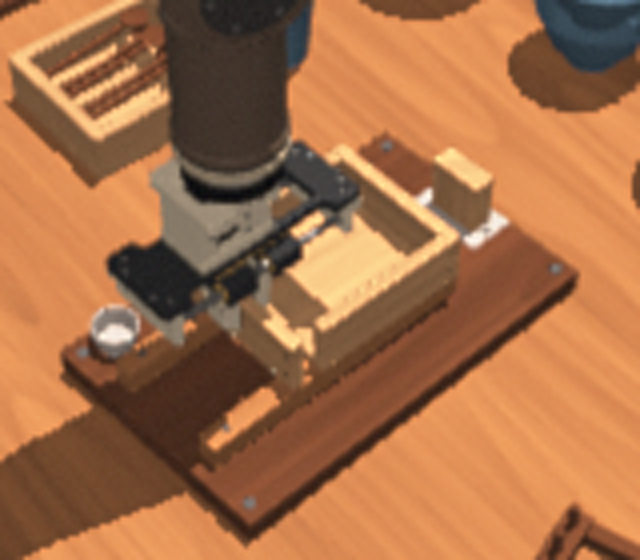

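The board is upright, about 19 mm in front of the open end and level with it, at about (280,340) in the crop. I'll move forward to contact.

>>> arm_command --targets '[[[0,0.004,0,0,0,-0.005],[0,0.005,0,0,0,0],[0,0.004,0,0,0,0],[0,0.003,0,0,0,0],[0,0.003,0,0,0,0],[0,0.003,0,0,0,0],[0,0.003,0,0,0,0],[0,0.003,0,0,0,0]]]'

```text
clock: 15.65
position: [0.4563, -0.0047, 0.0932]
ee_rot: [-2.147, -2.293, 0.0]
force: [-0.7, -0.4, -1.0]
width: 0.128
gripper_force: 40.0
```

>>> arm_command --targets '[[[0,0.004,0,0,0,-0.005],[0,0.004,0,0,0,-0.005],[0,0.004,0,0,0,-0.005],[0,0.004,0,0,0,-0.005],[0,0.004,0,0,0,-0.005],[0,0.004,0,0,0,0],[0,0.004,0,0,0,0],[0,0.004,0,0,0,0]]]'

```text
clock: 16.65
position: [0.4884, -0.0021, 0.0932]
ee_rot: [-2.118, -2.32, -0.0]
force: [-1.9, 1.0, -0.3]
width: 0.129
gripper_force: 40.0
```

```bash
python3 - <<'E'
from h import *
togo([.5074,-.0023,.092],5.2)
im,P=look("wrist"); Z=P[...,2]; save(im,"w5.png")
m=(Z>.092)&(Z<.112)&(P[...,0]>.45)&(P[...,0]<.66)&(P[...,1]>.0)&(P[...,1]<.09); q=P[m]
print(q[:,0].max(),q[:,1].max()); 
for x in np.arange(.46,.65,.01):
    k=q[abs(q[:,0]-x)<.004]
    if len(k)>5: print(round(x,3),np.percentile(k[:,1],99).round(4),np.median(k[:,2]).round(4))
E
```

```text
clock 16.65 pos [ 0.4884 -0.0021  0.0932] F [-1.9   0.95 -0.3 ] w 0.0119 gf 40.0
shift [-0.0019  0.0189  0.0012] turn [ 0.     -0.0001  0.0002] yaw 5.21 tz [ 0.e+00  1.e-04 -1.e+00]
0.6309958322405553 0.07939173787494136
0.48 0.0681 0.1027
0.49 0.0683 0.1026
0.5 0.0694 0.0995
0.51 0.0704 0.0995
0.52 0.0714 0.0994
0.53 0.072 0.0993
0.54 0.073 0.0994
0.55 0.074 0.0994
0.56 0.0748 0.0994
0.57 0.0758 0.0994
0.58 0.0767 0.0994
0.59 0.0776 0.0994
0.6 0.0784 0.0994
0.61 0.0792 0.0992
0.63 0.0481 0.0949
```

View pics/w5.png

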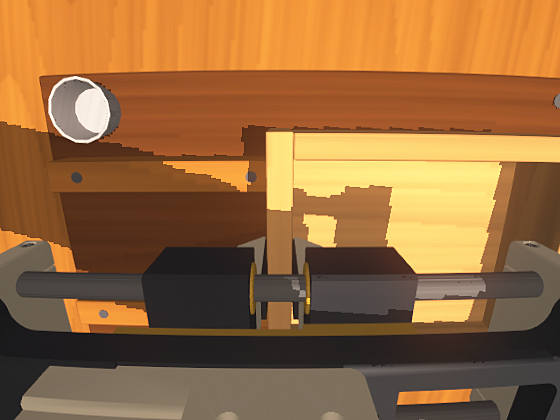

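The board sits square on the open end at (280,230). The box side slope is 5.1°, which matches the stop, and the offset is under 1 mm. The board is about 2–3 mm high, so I'll lower it by 1.5 mm and continue.

>>> arm_command --targets '[[[0,0.003,0.0008,0,0,0],[0,0.003,0.0007,0,0,0],[0,0.003,0,0,0,0],[0,0.003,0,0,0,0],[0,0.002,0,0,0,0],[0,0.001,0,0,0,0],[0,0,0,0,0,0]]]'

```text
clock: 17.58
position: [0.5032, -0.0008, 0.0918]
ee_rot: [2.118, 2.32, 0.0]
force: [-0.4, -0.2, -0.4]
width: 0.13
gripper_force: 40.0
```

>>> arm_command --targets '[[[0,0.001,0,0,0,0],[0,0.001,0,0,0,0],[0,0.001,0,0,0,0],[0,0,0,0,0,0]]]'

```text
clock: 18.08
position: [0.5062, -0.0005, 0.0917]
ee_rot: [2.118, 2.32, 0.0]
force: [-1.3, 0.6, -1.2]
width: 0.132
gripper_force: 40.0
```

>>> arm_command --targets '[[[0,0.001,0,0,0,0],[0,0,0,0,0,0]]]'

```text
clock: 18.32
position: [0.5068, -0.0004, 0.0916]
ee_rot: [-2.118, -2.32, 0.0]
force: [-2.6, -0.8, 0.0]
width: 0.131
gripper_force: 40.0
```

>>> arm_command --targets '[[[0,0.001,0,0,0,0],[0,0,0,0,0,0]]]'

```text
clock: 18.58
position: [0.5068, -0.0004, 0.0914]
ee_rot: [-2.117, -2.319, 0.002]
force: [-5.7, 0.6, 2.6]
width: 0.132
gripper_force: 40.0
```

>>> arm_command --targets '[[[0,0.0005,0,0,0,0],[0,0,0,0,0,0]]]'

```text
clock: 18.82
position: [0.5068, -0.0004, 0.0913]
ee_rot: [-2.117, -2.318, 0.003]
force: [-7.4, -0.6, 2.5]
width: 0.127
gripper_force: 40.0
```

>>> arm_command --targets '[[[0,0.0006,0,0,0,0],[0,0,0,0,0,0],[0,0,0,0,0,0]]]'

```text
clock: 19.2
position: [0.5068, -0.0004, 0.0912]
ee_rot: [-2.116, -2.317, 0.004]
force: [-8.9, -0.4, 3.6]
width: 0.126
gripper_force: 40.0
```

>>> arm_command --targets '[[[0,0.0005,0,0,0,0],[0,0,0,0,0,0],[0,0,0,0,0,0],[0,0,0,0,0,0]]]'

```text
clock: 19.7
position: [0.5068, -0.0004, 0.0911]
ee_rot: [-2.116, -2.317, 0.005]
force: [-10.4, -0.9, 4.1]
width: 0.127
gripper_force: 40.0
```

>>> arm_command --targets '[[[0,0.0005,-0.0003,0,0,0],[0,0,0,0,0,0],[0,0,0,0,0,0],[0,0,0,0,0,0],[0,0,0,0,0,0],[0,0,0,0,0,0]]]'

```text
clock: 20.45
position: [0.5069, -0.0004, 0.0911]
ee_rot: [-2.116, -2.316, 0.006]
force: [-10.8, 0.1, 2.8]
width: 0.13
gripper_force: 40.0
```

```bash
python3 - <<'E'
from h import *
togo([.5074,-.0023,.092],5.2)
im,P=look("wrist"); Z=P[...,2]; save(im,"w6.png")
m=(Z>.090)&(Z<.112)&(P[...,0]>.45)&(P[...,0]<.68)&(P[...,1]>.0)&(P[...,1]<.09); q=P[m]
for x in np.arange(.49,.68,.01):
    k=q[abs(q[:,0]-x)<.004]
    if len(k)>5: print(round(x,3),np.percentile(k[:,1],99).round(4),np.median(k[:,2]).round(4))
for _ in range(4): print(arm.observe()["force"].round(1)); arm.get_image("side")
im,P=look("side");save(im,"s7.png")
c=cv2.imread("pics/s7.png")[150:290,200:360]; cv2.imwrite("pics/s7c.png",cv2.resize(c,None,fx=4,fy=4,interpolation=cv2.INTER_CUBIC))
E
```

```text
clock 20.45 pos [ 5.069e-01 -4.000e-04  9.110e-02] F [-10.75   0.12   2.82] w 0.012 gf 40.0
shift [-0.002   0.0003 -0.0009] turn [-0.0061 -0.0007 -0.0003] yaw 5.19 tz [-6.1e-03  2.0e-04 -1.0e+00]
0.5 0.0699 0.1006
0.51 0.0701 0.1003
0.52 0.0713 0.0994
0.53 0.0723 0.0994
0.54 0.0733 0.0994
0.55 0.0738 0.0994
0.56 0.0748 0.0994
0.57 0.076 0.0994
0.58 0.0766 0.0993
0.59 0.0777 0.0993
0.6 0.0785 0.0994
0.61 0.0795 0.0993
0.62 0.0802 0.0993
0.63 0.0811 0.0992
0.65 0.0445 0.0928
[-9.9 -1.4  3.6]
[-10.6  -0.6   1.8]
[-10.7  -1.    2.8]
[-10.3  -1.1   2.2]
```

View pics/s7c.png

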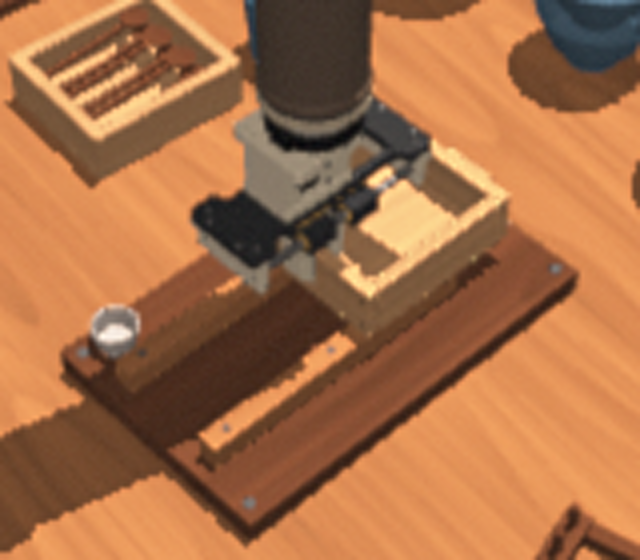

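View pics/w6.png

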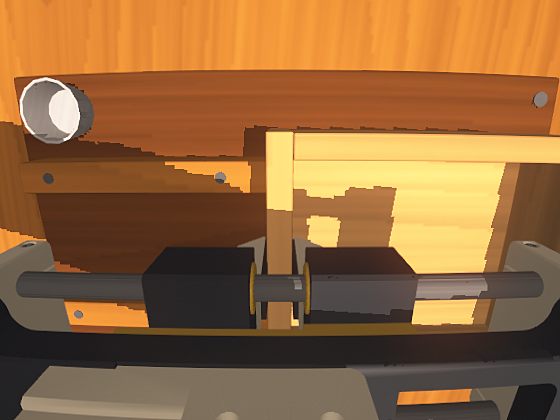

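The side crop shows the box against the stop, with the board closing its end at (340,290). The wrist view shows the board flush and square on the open end at (280,230). A last small nudge should bring the push to about 12 N.

>>> arm_command --targets '[[[0,0.0005,0,0,0,0],[0,0,0,0,0,0],[0,0,0,0,0,0],[0,0,0,0,0,0],[0,0,0,0,0,0],[0,0,0,0,0,0]]]'

```text
clock: 21.5
position: [0.5069, -0.0004, 0.0911]
ee_rot: [-2.115, -2.316, 0.007]
force: [-12.3, -1.2, 5.7]
width: 0.131
gripper_force: 40.0
```

```bash
python3 - <<'E'
from h import *
f=[]
for _ in range(5): f.append(arm.observe()["force"]); arm.get_image("side")
f=np.mean(f,0); print(f)
if 9<-f[0]<15: print(arm.sign_off())
E
```

```text
[-12.08787165  -1.43364364   4.88361126]
the job is handed in; nothing more can be done
None
```

I handed the job in at about 22 s: the stop is fully up, and the end board is held square and flush on the box, pressing it against the stop at about 12 N. No verdict came back.

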